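Set the pulley to its timing mark and swing the lock arm in

TASK

The three-spoked belt pulley sits loose on the timing fixture's spindle: push one of its spokes with a fingertip, turning it either way, until the tip of the fixed red pointer is over the yellow stripe on the rim. Then push the blue lock arm all the way in, until its rubber shoe rests against the rim, with the stripe still under the pointer. Do not lift the pulley off its seat, and leave the loose things on the fixture and the table where they are.

Things in the scene. Friction and masses are not known exactly. Their poses are not given: they have to be found in the camera images.
- fixture: Timing fixture fixed to the table: grey steel plate 310 x 340 mm, 12 mm thick, with the pulley spindle, a red pointer and the blue lock arm. Origin on the table under the spindle's axis; x, y in the plate (it reaches x -150 to 160, y -200 to 140 mm), z up. The pointer's post (16 mm diameter, 98 mm high with the pointer) stands at y = +135 mm; the lock arm is on the -y side.
- pulley_center (a point): Centre of the pulley, on its vertical axis, at the height of the rim's top face, 80 mm above the table. Dark V-belt pulley lying flat, 210 mm diameter, 28 mm thick, about 0.85 kg, loose on its spindle (it could be lifted about 30 mm). Rim's inner radius 88 mm; hub radius 26 mm, its top 86 mm above the table, a nut on it to 92 mm.
- spoke (a point): Middle of the top of the spoke that points at the stripe, 58 mm from the pulley's axis. Three straight spokes, 120 degrees apart, 14 mm wide, from 58 to 74 mm above the table. The windows between hub, rim and spokes are open down to the plate (12 mm above the table), save the spindle's stand at the middle, 19 mm radius, 34 mm at its foot.
- stripe (a point): Middle of the one yellow stripe, 12 mm wide, painted radially across the top of the pulley's rim, 97 mm from the pulley's axis.
- pointer_tip (a point): Tip of the fixed red pointer, 4 mm wide there, which overhangs the rim about 12 mm above its top face, 97 mm from the pulley's axis in the fixture's +y direction.
- pulley (a joint): Angle of the pulley on its spindle, rad, growing anticlockwise seen from above; it turns endlessly both ways. The stripe is exactly under the pointer at 0 and at every whole turn (2 pi). It starts 0.7 to 5.58. It stays where it is left; turning it takes about 0.12 N m (2 N on a spoke).
- lock_pivot (a point): Top of the lock arm's upright pivot axis, 77 mm above the table, fixed to the fixture at its x = 125, y = -133 mm.
- lock_tip (a point): Place to push on the blue lock arm: point on the centre line of its top, 140 mm from the pivot. The arm is a level bar, 165 mm long from the pivot, 16 mm wide, from 59 to 77 mm above the table, with free space under it down to the plate or table.
- lock_shoe (a point): Middle of the face of the black rubber shoe on the side of the lock arm that looks to the pulley, 125 mm along the arm from the pivot and 28 mm out from its centre line; shoe and its block are 26 mm long.
- lock_arm (a joint): Angle of the lock arm, rad: 0 = home (arm along the fixture's -x from its pivot, shoe against the rim, hard stop); it grows anticlockwise seen from above as the arm stands away from the pulley, to 0.9 at most. It starts at 0.35 to 0.7 and stays where it is left; moving it takes about 1.5 N at the pushing place.
- bearing: loose steel bearing ring, 52 mm across, 18 mm high, lying on the fixture plate; origin at the centre of its underside
- bolt: loose brass bolt standing head-up on the fixture plate, 45 mm shank, head 22 mm wide; origin at the centre of its foot
- socket: loose steel wrench socket, 32 mm diameter, 40 mm high, standing on the fixture plate near the lock arm; origin at the centre of its underside
- canister: loose green canister with black lid, 124 mm diameter, 150 mm high; origin at the centre of its underside
- tin: loose open blue tin, 100 mm across, 85 mm high; origin at the centre of its underside
- wrench: loose steel wrench lying on the table, 190 mm long along its own x; origin at its underside
- idler: loose small dark pulley lying flat, 110 mm across, 34 mm high; origin at the centre of its underside
- wood_block: loose wooden block 90 x 45 x 45 mm; origin at the centre of its underside

How it is judged (in metres and radians):
On the way, in this order (a step that is already met when the one before it is completed fails the run):
1. the yellow stripe is under the pointer's tip while the lock arm is still away from the rim (horizontal distance between stripe and pointer_tip below 0.006 m and value of joint lock_arm above 0.2 rad), for 0.2 s.
2. the lock arm is pushed home with the stripe still under the pointer (horizontal distance between stripe and pointer_tip below 0.006 m and value of joint lock_arm below 0.05 rad), for 0.2 s.
At the end, for the whole second after the job is handed in: The middle of the yellow stripe is within 6 mm (half the stripe's width) of the pointer's tip seen from above, the lock arm is within 0.05 rad of its stop against the rim, both at rest, the pulley on its seat, and every loose thing within 15 mm of where it began (all of step 2 and distance of pulley_center from where it was at the start of the episode below 0.005 m and velocity of joint pulley between -0.05 and 0.05 rad/s and velocity of joint lock_arm between -0.05 and 0.05 rad/s and distance of each of bearing, bolt, socket, canister, tin, wrench, idler, wood_block from where it was at the start of the episode below 0.015 m); the robot touches nothing.
It fails at once if the pulley is lifted more than 5 mm off its seat (not (distance of pulley_center from where it was at the start of the episode below 0.005 m)).
It fails at once if a loose thing is moved more than 15 mm (distance of any of bearing, bolt, socket, canister, tin, wrench, idler, wood_block from where it was at the start of the episode above 0.015 m).
It also fails if it takes over 58 s, if anything falls off the work surface, if the arm or the gripper's body presses on something with over 40 N, if the wrist force passes 120 N, or if a joint passes its speed limit or range.

ROBOT

A 6-joint arm with a two-finger parallel gripper is mounted at the origin on the work surface. World frame = base frame: x ahead of the robot, y to its left, z up, the work surface at z = 0. Lengths are in m, angles in degrees, forces in N, time in s.
With the tool pointing down it reaches from about 0.4 to 0.925 m from the base axis. Payload 12.5 kg.
Tool frame: the origin (TCP) lies on the centre line of the jaws, within the pads' length; the fingertips stand manip.finger_overhang ahead of it and the grasp point (between the pads) lies 2 mm behind it (manip.finger_overhang is the distance from the TCP to the fingertips, in m); z points along the fingers, y is the direction in which the jaws open and shut (so a half turn about z gives the same grasp; the last joint's range is limited). The gripper opens to 95 mm and grips with 3 to 60 N. Pads are 20 mm wide; open, the fingers measure 119 mm over their backs; the gripper's body (75 mm by 180 mm) begins 59 mm behind the grasp point.
Start: joints at [66.085, 28.126, 89.318, -0, 62.55, -6.05], TCP at [0.192, 0.595, 0.198] pointing down, gripper open.
Joint ranges: [-177.58, 177.58], [-47.91, 125.51], [2.72, 160], [-65.01, 245.01], [3.68, 167.84], [-153.87, 153.87]. Speed limits (degrees/s): [127.2, 127.2, 159.86, 180, 180, 180].

INTERFACE

Orientations are given as [roll, pitch, yaw] about the fixed x, y, z axes, in that order (R = Rz(yaw) Ry(pitch) Rx(roll)).
In Python, from bench import manip gives the robot as it stands. The module is installed in compiled form; this text tells all that it offers.
- The arm moves only by the tool step_arm, never from a script. Its argument "deltas" is a list of rows, each a list of 7 numbers: the shift along the tool's x, y, z in mm, then the turn, a rotation vector about the tool's x, y, z in degrees, then the finger opening in mm, from 0 to 95.1. In form: [[dx, dy, dz, wx, wy, wz, hand], ...]. A call has 1 to 8 rows; each row shifts and turns the commanded pose from where the row before left it, along the tool's axes as they then stand; what a row does not reach is not made up. A row lasts 1/10 s, in which the tool goes at most 50 mm and 8.59 degrees, less where a joint would pass 70% of its speed; a pose out of reach is approached as far as the arm can. A call is refused whole if a number of a shift passes 50 or a number of a turn 8.59, either way. A call with a gripper value outside its range is refused whole. The fingers move at their own pace and stop on an object; "force" is the grip in N (left out, the last holds). Time passes only in rows, so rows that do not move let the fingers close. It gives the time, the measured TCP pose, the force and the opening at its end, in the units of the state.
- manip.get_state(): the state, without advancing time (a new reading comes with each control period).
- manip.snapshot(name): name is "scene" or "top" or "wrist"; returns a dict with "frame" (420x560x3 uint8, blue, green, red), "fx", "fy", "cx", "cy" (pixels), "R" (3x3) and "t" (3): a world point X has camera coordinates R X + t. Camera axes: x right, y down, z forward; pixel columns grow to the right and rows downward; lengths in m; the calibration is good to about 2 mm. A picture is of the moment at which its call begins. There is no depth.
- manip.sign_off(): hands the job in, once; it reports no verdict.
The state is a dict: "t": time; "joints": joint angles; "joint_vel": joint speeds; "tau": joint torques, N m; "position": TCP position; "orientation": TCP orientation; "force": force on the tool from outside, world axes, zero at the start; "torque": the same for the moment, N m; "gripper_width": finger opening in m.
Only numpy, scipy, OpenCV 4.12 (cv2) and the standard library are available. Lean on these libraries where they do the work, as an engineer would, in place of code of your own. Each camera call takes 0.05 s, during which the arm holds its last target.

## Working session

There is one attempt and no reset: what is moved stays moved. The work goes in short steps, Python scripts to look and compute and a tool call to move; the robot and the scene stay as the last step left them, time stands still between calls to the robot, and variables do not carry over. Pictures are saved under pics/ and viewed, and the job is handed in when it is done.

Besides the shell and the picture viewer there is one more tool, called after "Emit:" as a command line: name --pt "numbers of a row" for each row, then --argument value for the rest. step_arm: Moves the arm, as the interface text tells. Its arguments: {"type":"object","properties":{"deltas":{"type":"array","items":{"type":"array","items":{"type":"number"}}},"force":{"type":"number"}},"required":["deltas"]}

```bash
ls; mkdir -p pics; python3 - <<'E'
from bench import manip
import cv2
s=manip.get_state(); print(s); print(manip.finger_overhang)
for n in("scene","top","wrist"):
    d=manip.snapshot(n); cv2.imwrite(f"pics/{n}0.png",d["frame"]); print(n,d["fx"],d["fy"],d["cx"],d["cy"],d["R"],d["t"])
E
```

```text
pics
{'t': 0.0, 'joints': array([ 6.60857538e+01,  2.81629773e+01,  8.93502446e+01,  6.32048592e-04,
        6.25488490e+01, -6.05034413e+00]), 'joint_vel': array([ 0.08512195,  0.12485483, -0.0518591 ,  0.02541232, -0.02403074,
       -0.01006726]), 'tau': array([ 2.17086796e-03, -6.12646151e+01, -2.58189332e+01,  6.93294732e-02,
        4.81056562e-02, -4.60652291e-05]), 'position': array([0.19159135, 0.59463535, 0.19697373]), 'orientation': array([-1.79938334e+02, -7.09985467e-03,  1.62135802e+02]), 'force': array([ 0.04752661, -0.235332  ,  0.33138681]), 'torque': array([ 0.01746844, -0.01589673,  0.01825197]), 'gripper_width': 0.09528067797194936}
0.017
scene 387.91144589251473 387.91144589251473 280.2436098213576 212.04409024543259 [[-0.83351079  0.55209298  0.02128617]
 [ 0.30420657  0.49074884 -0.81647042]
 [-0.46121375 -0.67406151 -0.57699476]] [ 0.41928888 -0.11041533  1.40645353]
top 479.0534941878219 479.0534941878219 277.09493903811705 209.82334639234028 [[ 7.62026525e-03 -9.99970585e-01 -8.71751400e-04]
 [-9.81337064e-01 -7.31075108e-03 -1.92156496e-01]
 [ 1.92144470e-01  2.31976543e-03 -9.81363909e-01]] [0.04985682 0.54275229 1.62085642]
wrist 363.3632230578628 363.3632230578628 281.4078863131095 210.289021034748 [[ 0.30660525  0.9518355  -0.00154713]
 [ 0.91208276 -0.29333448  0.28646102]
 [ 0.27220994 -0.08924157 -0.95809065]] [-0.62511392 -0.03267478  0.39214406]
```

View pics/scene0.png

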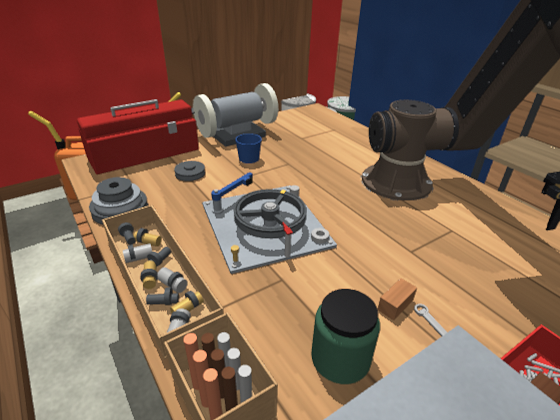

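View pics/top0.png

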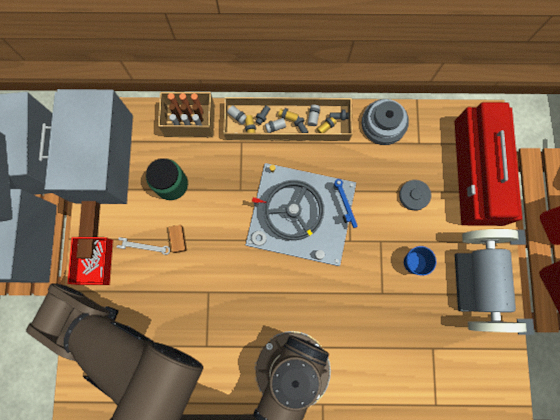

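View pics/wrist0.png

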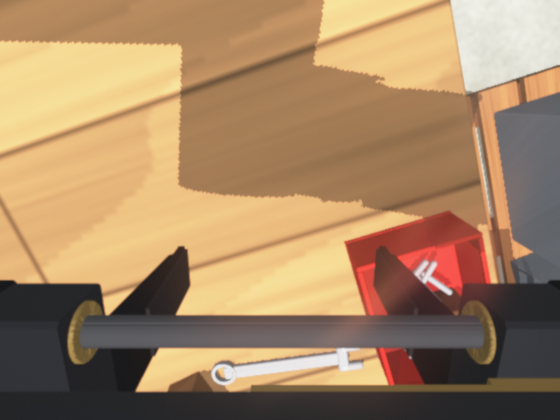

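The fixture shows in the top view: pulley hub about (292,210), red pointer about (258,201), yellow stripe about (309,232), and blue arm from about (338,183) to (354,226). I'll zoom in and measure.

```bash
cat > h.py <<'E'
import numpy as np, cv2
from bench import manip
def ray(d,u,v,z):
    R,t=np.array(d["R"]),np.array(d["t"]); c=-R.T@t
    r=R.T@np.array([(u-d["cx"])/d["fx"],(v-d["cy"])/d["fy"],1]); return c+r*(z-c[2])/r[2]
def proj(d,X):
    p=np.array(d["R"])@np.array(X)+d["t"]; return np.array([d["cx"]+d["fx"]*p[0]/p[2],d["cy"]+d["fy"]*p[1]/p[2]])
def blobs(d,col,mn=4):
    h=cv2.cvtColor(d["frame"],cv2.COLOR_BGR2HSV)
    lo,hi={"yellow":((23,140,120),(34,255,255)),"blue":((105,120,50),(125,255,255)),"red":((0,190,100),(4,255,255))}[col]
    m=cv2.inRange(h,lo,hi); n,l,s,c=cv2.connectedComponentsWithStats(m)
    return [(s[i][4],s[i][:4].tolist(),c[i].round(2)) for i in range(1,n) if s[i][4]>=mn],l
E
python3 - <<'E'
from h import *
d=manip.snapshot("top"); f=d["frame"][150:280,225:375]
cv2.imwrite("pics/topz.png",cv2.resize(f,None,fx=5,fy=4.6 and 5,interpolation=cv2.INTER_CUBIC)[:600])
for c in("yellow","blue","red"):
    for b in blobs(d,c)[0]:
        if 225<b[2][0]<375 and 150<b[2][1]<280: print(c,b)
s=manip.snapshot("scene"); f=s["frame"][165:275,195:345]
cv2.imwrite("pics/scenez.png",cv2.resize(f,None,fx=5,fy=5,interpolation=cv2.INTER_CUBIC))
for c in("yellow","blue","red"):
    for b in blobs(s,c)[0]:
        if 195<b[2][0]<345 and 165<b[2][1]<275: print('s',c,b)
E
```

```text
yellow (np.int32(12), [271, 166, 4, 4], array([272.25, 167.33]))
yellow (np.int32(20), [307, 230, 5, 6], array([308.95, 231.95]))
blue (np.int32(257), [334, 179, 23, 49], array([345.41, 203.56]))
red (np.int32(30), [252, 198, 11, 5], array([256.23, 199.93]))
s yellow (np.int32(7), [281, 190, 4, 3], array([282.57, 190.86]))
s blue (np.int32(255), [212, 173, 40, 28], array([230.19, 186.69]))
s red (np.int32(29), [283, 224, 9, 10], array([286.38, 229.07]))
```

View pics/topz.png

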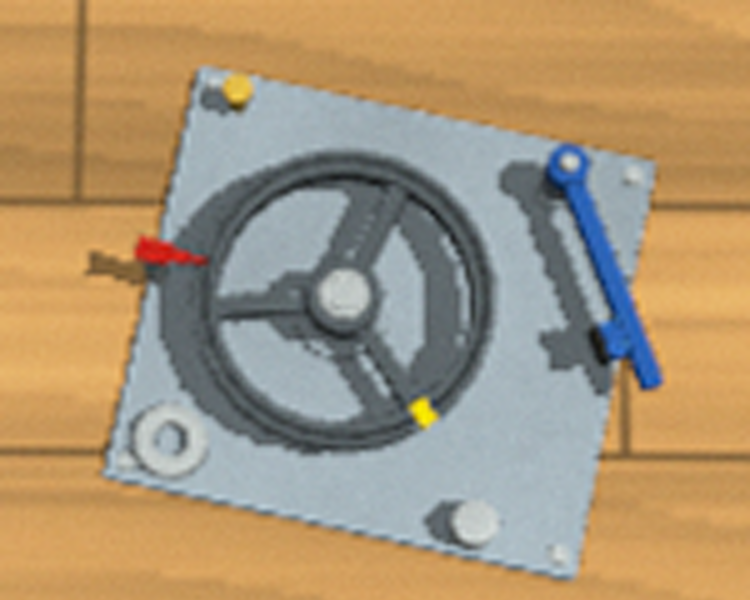

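View pics/scenez.png

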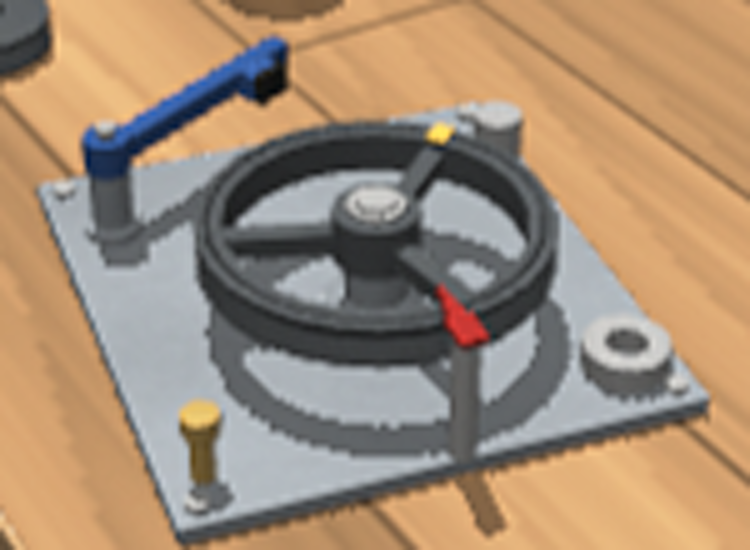

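```bash
cat >> h.py <<'E'
def rigid2(F,W):
    F,W=np.array(F)[:,:2],np.array(W)[:,:2]; a,b=F-F.mean(0),W-W.mean(0)
    th=np.arctan2((a[:,0]*b[:,1]-a[:,1]*b[:,0]).sum(),(a*b).sum()); R=np.array([[np.cos(th),-np.sin(th)],[np.sin(th),np.cos(th)]])
    return th,R,W.mean(0)-R@F.mean(0)
E
python3 - <<'E'
from h import *
d=manip.snapshot("top")
q=lambda a,b,z: ray(d,225+(a-2)/5,150+(b-2)/5,z)
P=[((.16,.14),(200,66),.012),((.16,-.2),(656,158),.012),((-.15,-.2),(578,580),.012),((-.15,.14),(104,476),.012),((.125,-.133),(569,162),.08),((0,0),(343,292),.092)]
W=[q(*p[1],p[2]) for p in P]; F=[p[0] for p in P]
th,R,T=rigid2(F,W); print(np.degrees(th),T)
for f,w in zip(F,W): print(f,w.round(4),((w[:2]-T)@R-f).round(4))
fx=lambda w:((w[:2]-T)@R).round(4)
st=ray(d,308.95,231.95,.08); a=fx(st); print("stripe",st,a,np.hypot(*a),"angle",np.degrees(np.arctan2(-a[0],a[1])))
tip=q(208,262,.094); print("ptip",tip,fx(tip))
ptw=T+R@[0,.097]; print("ptr nominal",ptw)
for n,x,y,z in(("armend",650,385,.077),("bearing",170,438,.03),("bolt",237,90,.062),("socket",473,520,.052)):
    w=q(x,y,z); print(n,w,fx(w))
E
```

```text
-11.699891981737835 [ 0.5412555  -0.00247271]
(0.16, 0.14) [0.7249 0.101  0.012 ] [-0.0012 -0.0015]
(0.16, -0.2) [ 0.6581 -0.2302  0.012 ] [0.0006 0.0007]
(-0.15, -0.2) [ 0.3531 -0.1683  0.012 ] [-0.0006 -0.0006]
(-0.15, 0.14) [0.4237 0.165  0.012 ] [0.0009 0.0001]
(0.125, -0.133) [ 0.6371 -0.1584  0.08  ] [ 0.0005 -0.0002]
(0, 0) [ 0.5414 -0.0011  0.092 ] [-0.0001  0.0014]
stripe [ 0.4610634  -0.05514319  0.08      ] [-0.0678 -0.0678] 0.09588367952889584 angle 135.0
ptip [0.56122434 0.09127611 0.094     ] [0.0005 0.0959]
ptr nominal [0.56092569 0.09251194]
armend [ 0.48114438 -0.21143735  0.077     ] [-0.0165 -0.2168]
bearing [0.44861021 0.11803129 0.03      ] [-0.1152  0.0992]
bolt [0.69246797 0.07309    0.062     ] [0.1327 0.1047]
socket [ 0.3904286  -0.09176629  0.052     ] [-0.1296 -0.118 ]
```

Fit is consistent (residuals ≤1.5 mm): centre (0.541,−0.002), yaw −11.7°, stripe 135° anticlockwise of the pointer, lock arm about 0.53 rad. My plan is to push the spoke at world direction 333° clockwise through 135°, with closed fingers in the window at radius 60 mm.

Emit:
step_arm --pt "-15 -11 -3 0 0 0 0" --pt "-29 -22 -3 0 0 0 0" --pt "-29 -22 -3 0 0 0 0" --pt "-29 -22 -3 0 0 0 0" --pt "-29 -22 -3 0 0 0 0" --pt "-29 -22 0 0 0 0 0" --pt "-29 -22 0 0 0 0 0" --pt "-29 -22 0 0 0 0 0" --force 20

```text
t: 1.1
position: [0.3493, 0.3688, 0.2129]
orientation: [180.0, 0.0, 162.1]
force: [0.2, -0.4, -0.7]
gripper_width: 0.0367
```

Emit:
step_arm --pt "-29 -22 0 0 0 0 0" --pt "-29 -22 0 0 0 0 0" --pt "-29 -22 0 0 0 0 0" --pt "-29 -22 0 0 0 0 0" --pt "-29 -22 0 0 0 0 0" --pt "-29 -22 0 0 0 0 0" --pt "-29 -22 0 0 0 0 0" --pt "-29 -22 0 0 0 0 0"

```text
t: 1.9
position: [0.5158, 0.1301, 0.2128]
orientation: [180.0, 0.0, 162.1]
force: [0.1, -0.1, -0.2]
gripper_width: 0.0004
```

Emit:
step_arm --pt "-29 -22 0 0 0 0 0" --pt "-29 -22 0 0 0 0 0" --pt "-29 -22 0 0 0 0 0" --pt "-15 -11 0 0 0 0 0" --pt "0 0 0 0 0 -6 0" --pt "0 0 0 0 0 -6 0" --pt "0 0 0 0 0 -6 0" --pt "0 0 0 0 0 0 0"

```text
t: 2.7
position: [0.5884, 0.0275, 0.2127]
orientation: [180.0, -0.0, -179.8]
force: [0.3, 0.2, 1.0]
gripper_width: 0.0005
```

```bash
python3 - <<'E'
from h import *
s=manip.get_state(); print(s["t"],s["position"],s["orientation"],s["force"],s["gripper_width"])
d=manip.snapshot("wrist"); cv2.imwrite("pics/w1.png",d["frame"])
E
```

```text
2.7 [0.58835563 0.02753781 0.21265474] [ 1.79993978e+02 -9.71323559e-03 -1.79780916e+02] [0.3317895  0.19756735 1.03855051] 0.0005010080100506858
```

View pics/w1.png

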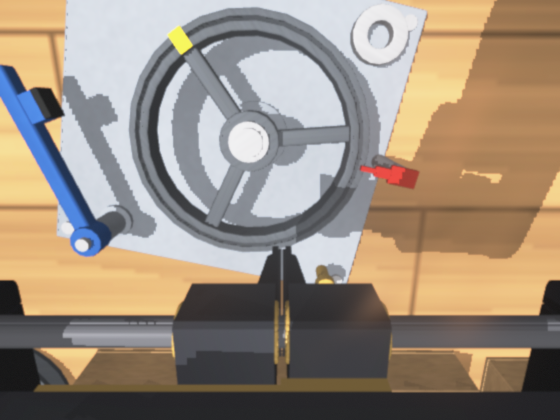

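Wrist view from above: nut (249,142), stripe (180,40), pointer tip (362,169), pivot (82,244). I'll cross-check these against the top fit.

```bash
cat > m.py <<'E'
from h import *
C=np.array([.5412,-.0018]); TH=np.radians(-11.7); RF=np.array([[np.cos(TH),-np.sin(TH)],[np.sin(TH),np.cos(TH)]])
def fx(w): return ((np.array(w)[:2]-C)@RF)
E
python3 - <<'E'
from m import *
d=manip.snapshot("wrist")
for b in blobs(d,"yellow")[0]: print(b)
for n,u,v,z in(("nut",249,142,.092),("stripe",180,40,.08),("tip",362,169,.094),("piv",82,244,.08)):
    w=ray(d,u,v,z); print(n,w.round(4),fx(w).round(4), np.hypot(*fx(w)))
E
```

```text
(np.int32(346), [168, 27, 24, 28], array([179.49,  40.59]))
nut [0.5399 0.0011 0.092 ] [-0.0019  0.0025] 0.003150001788857201
stripe [ 0.46   -0.0535  0.08  ] [-0.069  -0.0671] 0.09629270561073534
tip [0.5623 0.0967 0.094 ] [0.0007 0.1007] 0.10069079423944251
piv [ 0.6365 -0.1602  0.08  ] [ 0.1254 -0.1358] 0.18479719224407024
```

Views agree within about 3 mm. Now moving above the window and lowering.

Emit:
step_arm --pt "-12.6 -28.5 0 0 0 0 0" --pt "0 0 0 0 0 0 0" --pt "0 0 30 0 0 0 0" --pt "0 0 35 0 0 0 0" --pt "0 0 35 0 0 0 0" --pt "0 0 25 0 0 0 0" --pt "0 0 10 0 0 0 0" --pt "0 0 0 0 0 0 0"

```text
t: 3.6
position: [0.601, -0.0004, 0.0767]
orientation: [180.0, -0.1, -179.9]
force: [0.2, 0.4, 0.4]
gripper_width: 0.0006
```

Emit:
step_arm --pt "0.1 -4.2 0 0 0 4 0" --pt "0.1 -4.2 0 0 0 4 0" --pt "0.1 -4.2 0 0 0 4 0" --pt "0.1 -4.2 0 0 0 4 0" --pt "0.1 -4.2 0 0 0 4 0" --pt "0.1 -4.2 0 0 0 4 0" --pt "0.1 -4.2 0 0 0 4 0" --pt "0.1 -4.2 0 0 0 4 0"

```text
t: 4.4
position: [0.5935, -0.0329, 0.0794]
orientation: [179.9, 0.1, 147.9]
force: [-0.4, -0.3, -0.1]
gripper_width: 0.0008
```

```bash
python3 - <<'E'
from m import *
s=manip.get_state(); print(s["t"],s["position"],s["orientation"],s["force"],s["joints"]); print((s["position"][:2]-np.array([.541,-.001])))
d=manip.snapshot("scene"); cv2.imwrite("pics/s2.png",cv2.resize(d["frame"][130:290,170:370],None,fx=3.5,fy=3.5))
for b in blobs(d,"yellow")[0]:print(b)
E
```

```text
4.4 [ 0.59352777 -0.03292058  0.07941926] [1.79935860e+02 1.36932342e-01 1.47923156e+02] [-0.38672062 -0.26005585 -0.09993928] [-9.54295059e+00  3.36161104e+01  1.00486311e+02  9.44708662e-03
  4.57465208e+01 -6.74727671e+01]
[ 0.05252777 -0.03192058]
(np.int32(34), [171, 92, 10, 8], array([175.88,  95.82]))
(np.int32(154), [29, 111, 32, 31], array([ 46.18, 125.23]))
(np.int32(7), [281, 191, 4, 2], array([282.29, 191.43]))
```

View pics/s2.png

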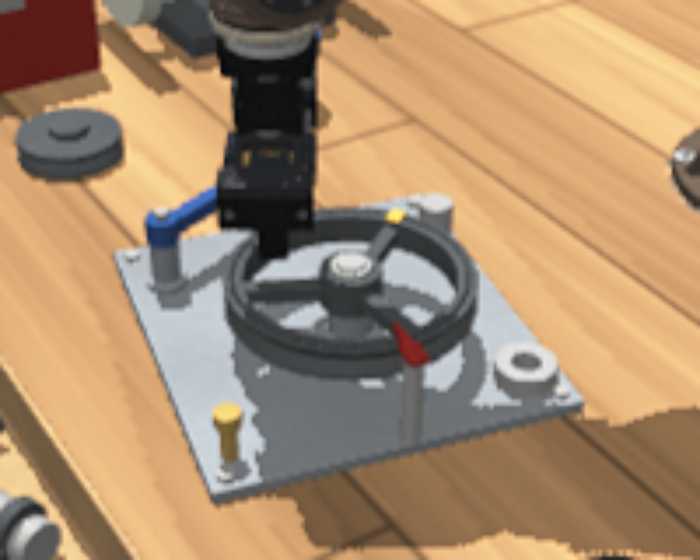

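```bash
python3 - <<'E'
from m import *
d=manip.snapshot("scene")
s=manip.get_state();p=s["position"];print(s["t"],p)
for z in (.0,.017): print(proj(d,[p[0],p[1],p[2]-z]))
c=np.array([.541,-.001])
for a in (333.3,307): print(a,[proj(d,[*(c+r*np.array([np.cos(np.radians(a)),np.sin(np.radians(a))])),.074]) for r in(.03,.085)])
w=manip.snapshot("wrist"); cv2.imwrite("pics/w2.png",w["frame"])
cv2.imwrite("pics/s3.png",cv2.resize(d["frame"][170:250,220:320],None,fx=7,fy=7,interpolation=cv2.INTER_CUBIC))
E
```

```text
4.5 [ 0.59335593 -0.0330505   0.07921773]
[248.12963466 208.26379508]
[248.2856716  213.10782965]
333.3 [array([259.16730482, 210.22563973]), array([239.89697044, 211.20504401])]
307 [array([259.89555633, 207.54742825]), array([242.46721485, 203.68540547])]
```

View pics/w2.png

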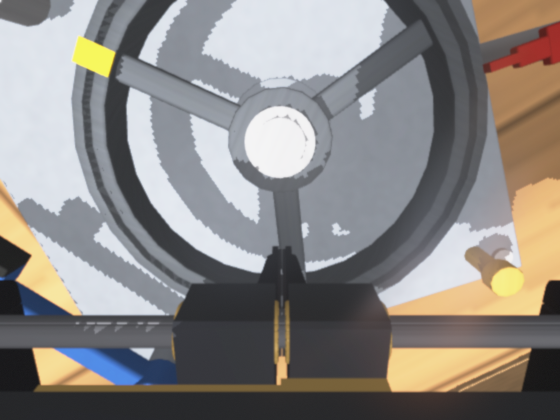

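View pics/s3.png

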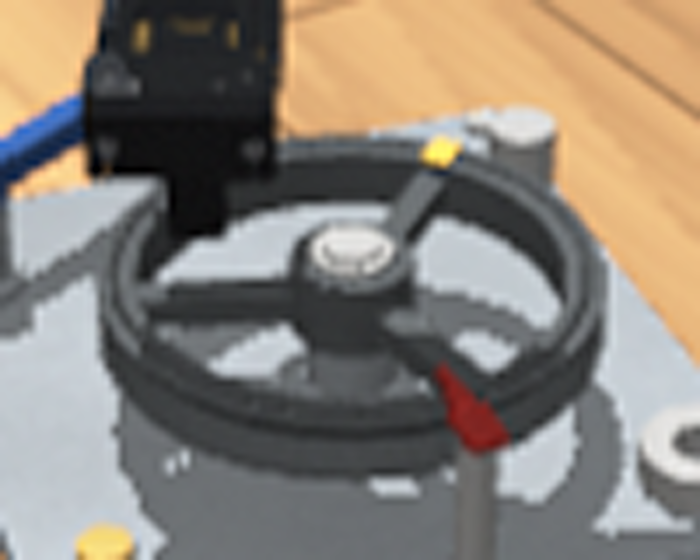

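```bash
python3 - <<'E'
from m import *
w=manip.snapshot("wrist"); s=manip.get_state(); p=s["position"]
print(p, s["force"],s["torque"],s["gripper_width"])
for k in (-.02,0,.01,.017,.03): print(k,proj(w,[p[0],p[1],p[2]-k]))
for b in blobs(w,"yellow",60)[0]: 
    x=ray(w,*b[2],.08); print(b,x,fx(x),np.degrees(np.arctan2(-fx(x)[0],fx(x)[1])))
x=ray(w,279,140,.092);print("nut",x)
E
```

```text
[ 0.59332689 -0.03272643  0.07871667] [-0.01887747  0.28983822  0.62887785] [-0.07152996  0.00829427 -0.02294833] 0.0002613531942032426
-0.02 [280.25502091 269.25949082]
0 [280.35625666 253.34695999]
0.01 [280.40002708 246.46699644]
0.017 [280.42838953 242.00890424]
0.03 [280.47670529 234.41449113]
(np.int32(1010), [73, 37, 42, 39], array([93.66, 55.95])) [ 0.4602091  -0.05410609  0.08      ] [-0.06870112 -0.06764324] 134.55545855805144
nut [5.38843941e-01 4.25409832e-04 9.20000000e-02]
```

```bash
python3 - <<'E'
from m import *
from scipy.spatial.transform import Rotation as Ro
w=manip.snapshot("wrist"); s=manip.get_state(); p=s["position"]
Rt=Ro.from_euler("xyz",s["orientation"],degrees=True).as_matrix()
c=-w["R"].T@w["t"]
print("cam in tool",Rt.T@(c-p)); print("axis",Rt.T@w["R"][2])
def pj(x,y,z): return proj(w,p+Rt@np.array([x,y,z])).round(1)
for z in(-.02,-.01,0,.01,.017): print(z,[pj(x,y,z) for x,y in((.01,-.048),(.01,.048),(-.01,-.048),(-.01,.048),(.01,-.012),(.01,.012))])
i=cv2.imread("pics/wrist0.png")[230:400,100:460]; cv2.imwrite("pics/w0z.png",cv2.resize(i,None,fx=2.2,fy=2.2,interpolation=cv2.INTER_CUBIC).clip(0,90)*2+60)
E
```

```text
cam in tool [ 0.08123676  0.00070721 -0.18732066]
axis [-2.87080327e-01 -5.09313300e-04  9.57906377e-01]
-0.02 [array([183.7, 250.9]), array([376.7, 250.9]), array([186.7, 287. ]), array([373.7, 287. ]), array([256. , 250.9]), array([304.3, 250.9])]
-0.01 [array([188.6, 243.4]), array([371.9, 243.4]), array([191.3, 277.9]), array([369.2, 278. ]), array([257.3, 243.4]), array([303.1, 243.4])]
0 [array([193.1, 236.6]), array([367.6, 236.6]), array([195.5, 269.7]), array([365.2, 269.7]), array([258.5, 236.6]), array([302.1, 236.6])]
0.01 [array([197.1, 230.4]), array([363.6, 230.4]), array([199.4, 262.2]), array([361.4, 262.2]), array([259.5, 230.4]), array([301.2, 230.4])]
0.017 [array([199.7, 226.4]), array([361.1, 226.4]), array([201.8, 257.3]), array([359. , 257.4]), array([260.2, 226.4]), array([300.6, 226.4])]
```

View pics/w0z.png

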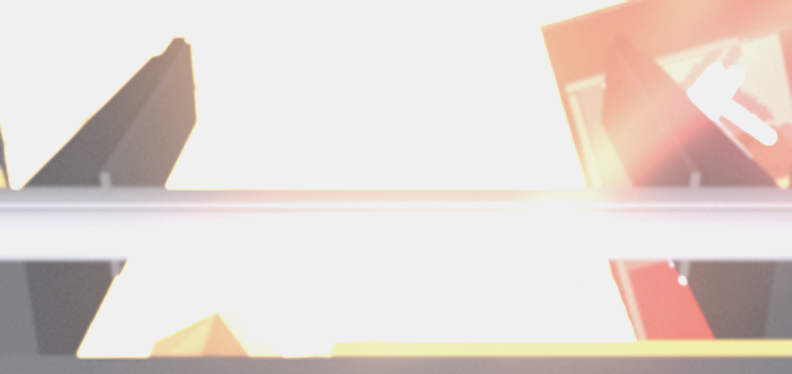

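Both views agree that the fingertips are about 17 mm behind the reported TCP, not ahead of it. They project to tool z = −17 mm in the wrist image, and z ≈ 0.095 in the scene image. So the fingers passed above the spoke and the pulley hasn't moved (stripe still at 134.6°). I'll go back, align flush with the spoke and lower 30 mm. That's safe under either reading.

Emit:
step_arm --pt "3.5 15.6 0 0 0 0 0" --pt "3.4 15.7 0 0 0 -5.4 0" --pt "0 0 0 0 0 0 0" --pt "0 0 8 0 0 0 0" --pt "0 0 8 0 0 0 0" --pt "0 0 8 0 0 0 0" --pt "0 0 6 0 0 0 0" --pt "0 0 0 0 0 0 0"

```text
t: 5.45
position: [0.6029, -0.0028, 0.0463]
orientation: [-180.0, -0.1, 153.5]
force: [-0.5, 0.2, -0.3]
gripper_width: 0.0007
```

```bash
python3 - <<'E'
from m import *
s=manip.get_state(); print(s["t"],s["position"],s["orientation"],s["force"])
d=manip.snapshot("scene")
cv2.imwrite("pics/s4.png",cv2.resize(d["frame"][160:250,210:320],None,fx=7,fy=6.6,interpolation=cv2.INTER_CUBIC))
E
```

```text
5.45 [ 0.60294647 -0.00279014  0.04632472] [-1.79968984e+02 -9.81403893e-02  1.53491676e+02] [-0.46164625  0.15545585 -0.27057861]
```

View pics/s4.png

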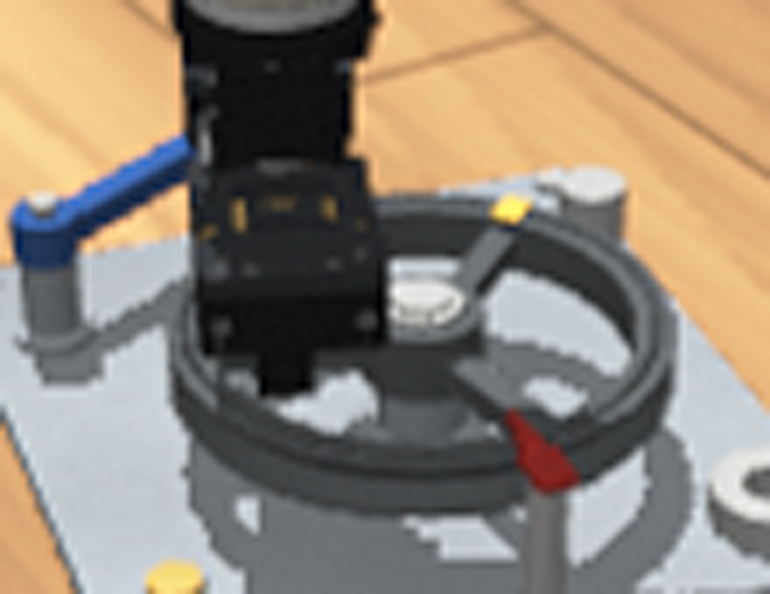

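The finger now hangs in the window in front of the spoke (tip about raw pixel (251,219)). I'll close the gap and start turning.

Emit:
step_arm --pt "0 -4 0 0 0 0 0" --pt "0 -4 0 0 0 0 0" --pt "-1.2 -4 0 0 0 4 0" --pt "-1.2 -4 0 0 0 4 0" --pt "-1.2 -4 0 0 0 4 0" --pt "-1.2 -4 0 0 0 4 0" --pt "-1.2 -4 0 0 0 4 0" --pt "0 0 0 0 0 0 0"

```text
t: 6.3
position: [0.5935, -0.0301, 0.0479]
orientation: [180.0, 0.0, 133.4]
force: [0.2, -0.4, 0.1]
gripper_width: 0.0006
```

```bash
cat > chk.py <<'E'
from m import *
def run(tag):
    s=manip.get_state(); print(s["t"],s["position"].round(4),s["orientation"].round(1),s["force"].round(1),s["joints"].round(0))
    p=s["position"][:2]-[.541,-.001]; print("r",np.hypot(*p),"th",np.degrees(np.arctan2(p[1],p[0])))
    for n in("wrist","top","scene"):
        d=manip.snapshot(n); cv2.imwrite(f"pics/{n}_{tag}.png",d["frame"])
        for b in blobs(d,"yellow",3)[0]:
            x=ray(d,*b[2],.08); f=fx(x); r=np.hypot(*f)
            if .085<r<.108: print(n,b[0],b[2],x.round(4),"r",r.round(4),"ang",np.degrees(np.arctan2(-f[0],f[1])).round(2))
import sys; run(sys.argv[1])
E
python3 chk.py a1
```

```text
6.3 [ 0.5935 -0.0301  0.0479] [180.    0.  133.4] [ 0.2 -0.4  0.1] [ -9.  36. 102.   0.  42. -53.]
r 0.060008400832331145 th -28.960182918606442
wrist 1144 [16.62 56.22] [ 0.4502 -0.03    0.08  ] r 0.0953 ang 118.9
scene 7 [290.   193.57] [ 0.4474 -0.0334  0.08  ] r 0.099 ang 120.34
```

Contact works: stripe went from 134.6° to about 119°. Continuing.

Emit:
step_arm --pt "-1.44 -5.04 0 0 0 5 0" --pt "-1.44 -5.04 0 0 0 5 0" --pt "-1.44 -5.04 0 0 0 5 0" --pt "-1.44 -5.04 0 0 0 5 0" --pt "-1.44 -5.04 0 0 0 5 0" --pt "-1.44 -5.04 0 0 0 5 0" --pt "-1.44 -5.04 0 0 0 5 0" --pt "0 0 0 0 0 0 0"

```text
t: 7.25
position: [0.5676, -0.0549, 0.0477]
orientation: [180.0, 0.0, 98.5]
force: [0.6, 0.3, 0.2]
gripper_width: 0.0004
```

```bash
python3 chk.py a2
```

```text
7.25 [ 0.5676 -0.0549  0.0477] [180.    0.   98.5] [0.6 0.3 0.2] [-12.  35. 105.   0.  40. -21.]
r 0.060142283755520304 th -63.72058403319919
wrist 1078 [15.72 58.45] [0.4496 0.0266 0.08  ] r 0.0959 ang 84.49
scene 7 [302.   202.57] [0.4453 0.0254 0.08  ] r 0.0996 ang 85.86
```

View pics/wrist_a2.png

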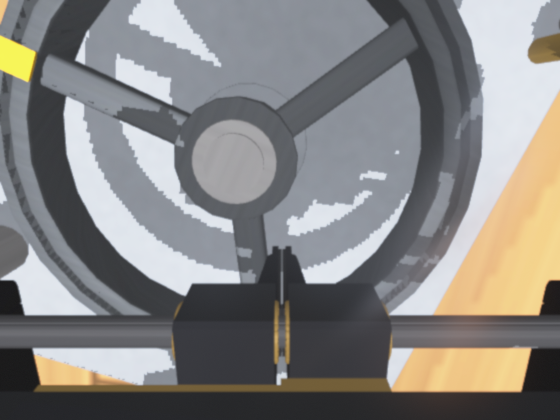

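The finger lies flush on the spoke and the stripe is at about 85°. Continuing by 70°.

Emit:
step_arm --pt "-1.44 -5.04 0 0 0 5 0" --pt "-1.44 -5.04 0 0 0 5 0" --pt "-1.44 -5.04 0 0 0 5 0" --pt "-1.44 -5.04 0 0 0 5 0" --pt "-1.44 -5.04 0 0 0 5 0" --pt "-1.44 -5.04 0 0 0 5 0" --pt "-1.44 -5.04 0 0 0 5 0" --pt "0 0 0 0 0 0 0"

```text
t: 8.2
position: [0.532, -0.0606, 0.0476]
orientation: [-180.0, -0.0, 63.6]
force: [0.6, -0.8, 0.0]
gripper_width: 0.0004
```

Emit:
step_arm --pt "-1.44 -5.04 0 0 0 5 0" --pt "-1.44 -5.04 0 0 0 5 0" --pt "-1.44 -5.04 0 0 0 5 0" --pt "-1.44 -5.04 0 0 0 5 0" --pt "-1.44 -5.04 0 0 0 5 0" --pt "-1.44 -5.04 0 0 0 5 0" --pt "-1.44 -5.04 0 0 0 5 0" --pt "0 0 0 0 0 0 0"

```text
t: 9.0
position: [0.4994, -0.0449, 0.0475]
orientation: [-180.0, 0.0, 28.7]
force: [-0.1, -0.1, -0.2]
gripper_width: 0.0004
```

```bash
python3 chk.py a3
```

```text
9.0 [ 0.4994 -0.0449  0.0475] [-180.     0.    28.7] [-0.1 -0.1 -0.2] [-13.  31. 115.   0.  34.  49.]
r 0.0604472313500843 th -133.43687339936878
top 14 [265.29 210.43] [0.5346 0.0944 0.08  ] r 0.0964 ang 15.63
```

View pics/wrist_a3.png

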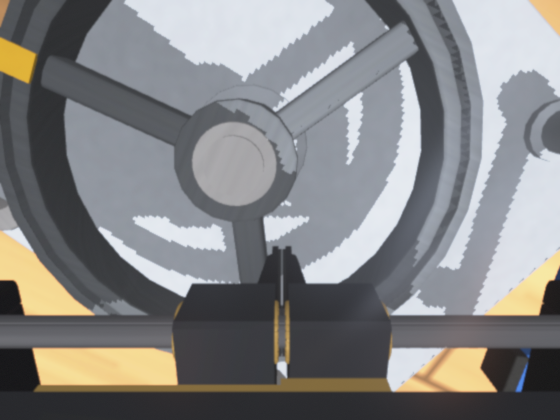

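Stripe at about 15°. Now turning 13° more, slowly.

Emit:
step_arm --pt "-0.9 -3.02 0 0 0 3 0" --pt "-0.9 -3.02 0 0 0 3 0" --pt "-0.9 -3.02 0 0 0 3 0" --pt "-0.6 -2.02 0 0 0 2 0" --pt "-0.3 -1.0 0 0 0 1 0" --pt "-0.3 -1.0 0 0 0 1 0" --pt "0 0 0 0 0 0 0"

```text
t: 9.85
position: [0.4909, -0.0348, 0.0475]
orientation: [-180.0, -0.0, 15.6]
force: [-0.3, -1.2, 1.1]
gripper_width: 0.0003
```

```bash
python3 chk.py a4; python3 -c "
import cv2
i=cv2.imread('pics/top_a4.png')[150:280,225:375];cv2.imwrite('pics/t4.png',cv2.resize(i,None,fx=5,fy=4.6,interpolation=2))
i=cv2.imread('pics/scene_a4.png')[170:260,230:330];cv2.imwrite('pics/s5.png',cv2.resize(i,None,fx=7,fy=6.6,interpolation=2))"
```

```text
9.85 [ 0.4909 -0.0348  0.0475] [-180.    -0.    15.6] [-0.3 -1.2  1.1] [-12.  30. 116.   0.  34.  63.]
r 0.06039444932052084 th -145.9937124117093
top 13 [265.69 204.62] [0.555  0.0933 0.08  ] r 0.0961 ang 3.46
```

View pics/t4.png

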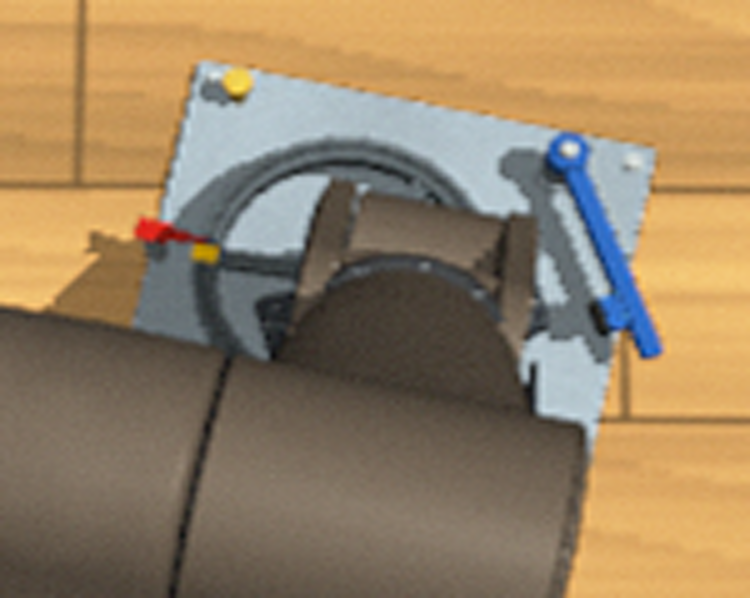

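View pics/s5.png

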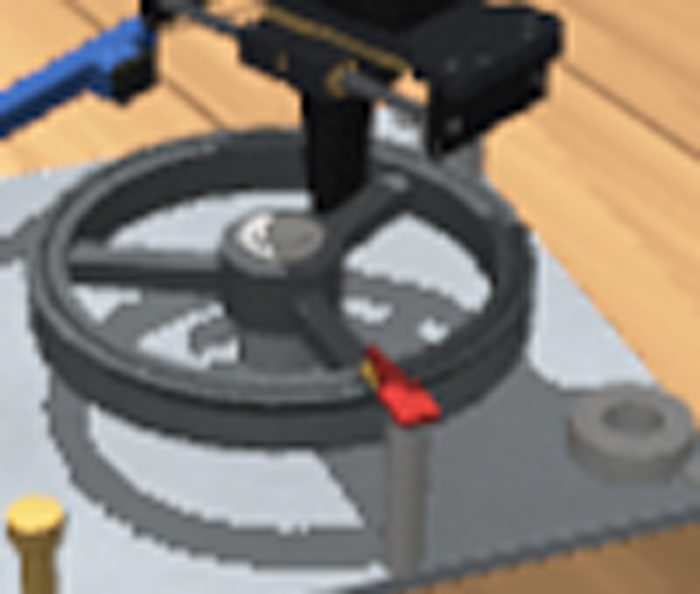

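View pics/wrist_a4.png

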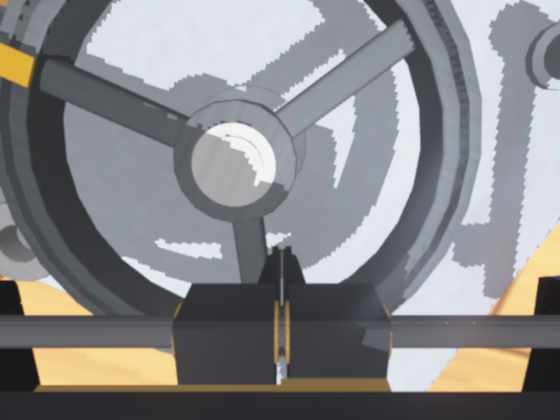

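Stripe is about 2 to 3.5° short of the pointer in all the estimates, so I'll push 2.5° more.

Emit:
step_arm --pt "-0.3 -1.0 0 0 0 1 0" --pt "-0.3 -1.0 0 0 0 1 0" --pt "-0.15 -0.5 0 0 0 0.5 0" --pt "0 0 0 0 0 0 0" --pt "0 4 0 0 0 0 0" --pt "0 4 0 0 0 0 0" --pt "0 0 0 0 0 0 0"

```text
t: 10.7
position: [0.4914, -0.0408, 0.0475]
orientation: [-180.0, -0.0, 13.0]
force: [0.3, 0.2, -0.3]
gripper_width: 0.0007
```

Emit:
step_arm --pt "0 0 -20 0 0 0 0" --pt "0 0 -35 0 0 0 0" --pt "0 0 -40 0 0 0 0" --pt "0 0 -40 0 0 0 0" --pt "0 0 -30 0 0 0 0" --pt "0 0 0 0 0 0 0"

```text
t: 11.3
position: [0.4926, -0.0406, 0.2162]
orientation: [179.8, -0.3, 13.0]
force: [0.4, -0.1, -0.6]
gripper_width: 0.0004
```

```bash
python3 chk.py a5; python3 -c "
import cv2
i=cv2.imread('pics/top_a5.png')[170:240,230:320];cv2.imwrite('pics/t5.png',cv2.resize(i,None,fx=8,fy=8,interpolation=2))"
```

```text
11.3 [ 0.4926 -0.0406  0.2162] [179.8  -0.3  13. ] [ 0.4 -0.1 -0.6] [-12.  16. 106.   0.  57.  65.]
r 0.06252361143398222 th -140.68856965650164
top 8 [266.12 203.75] [0.558  0.0918 0.08  ] r 0.0951 ang 1.51
```

View pics/t5.png

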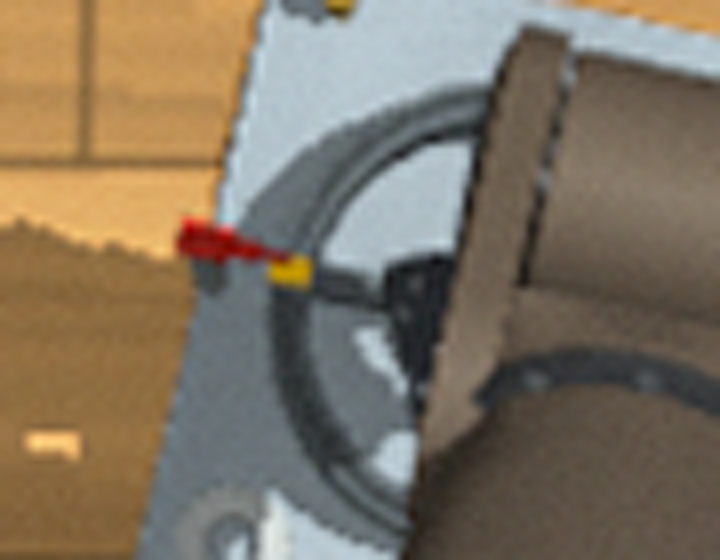

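View pics/wrist_a5.png

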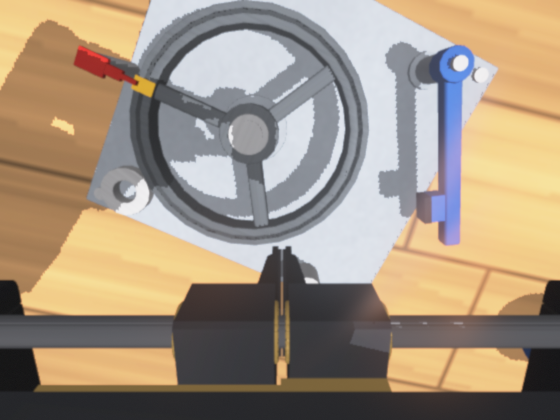

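The wrist view now shows stripe, pointer, hub and lock arm together. I'll zoom in and measure them relative to each other.

```bash
python3 - <<'E'
from m import *
d=manip.snapshot("wrist"); f=d["frame"]
cv2.imwrite("pics/wz5.png",cv2.resize(f[40:110,70:170],None,fx=8,fy=8,interpolation=2))
h=cv2.cvtColor(f,cv2.COLOR_BGR2HSV); m=cv2.inRange(h,(20,150,90),(34,255,255)); m[:, :120]=0;m[:,170:]=0;m[120:]=0
ys,xs=np.nonzero(m); print(len(xs),xs.mean(),ys.mean(),xs.min(),xs.max())
x=ray(d,xs.mean(),ys.mean(),.08); print(x,fx(x))
g=cv2.cvtColor(f,cv2.COLOR_BGR2GRAY)
w=[ray(d,u,v,z) for u,v,z in((249,133,.092),(458,62,.08))]; print(w)
E
```

```text
293 143.22525597269623 82.54266211604096 131 154
[0.55877934 0.09357228 0.08      ] [-0.00212619  0.09695558]
[array([ 0.53955423, -0.00085723,  0.092     ]), array([ 0.63254026, -0.15477644,  0.08      ])]
```

View pics/wz5.png

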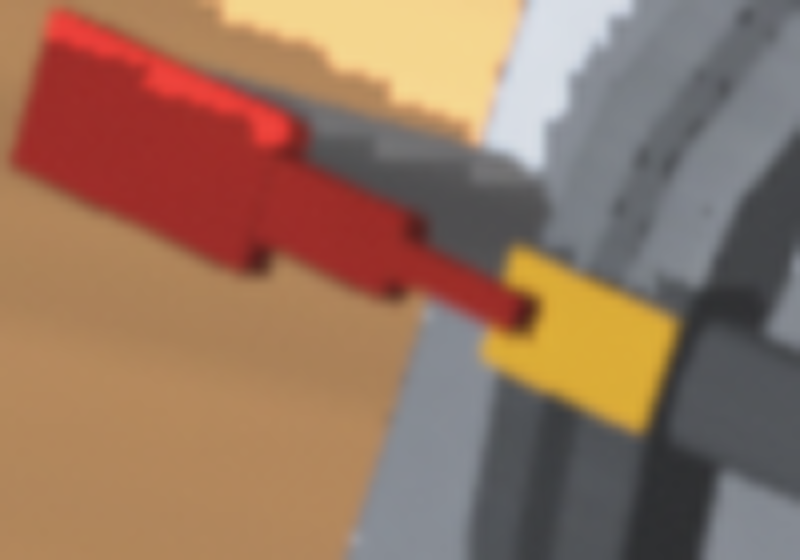

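```bash
python3 - <<'E'
from m import *
d=manip.snapshot("wrist")
q=lambda a,b,z: ray(d,70+(a-3.5)/8,40+(b-3.5)/8,z)
st=q(580.75,340,.08)
sd=(q(580,284,.08)-q(562,396,.08)); print("width",np.hypot(*sd[:2]))
ex=np.array([np.cos(TH),np.sin(TH)])
for pt,z in(((515,318),.092),((520,305),.098),((515,318),.098)):
    w=q(*pt,z); v=(st-w)[:2]; print("stripe",st,"tip",w,"diff fixture",(v@RF).round(4))
# relative to hub: rim centre
n=ray(d,249,133,.092); v=(st-n)[:2]@RF; print("from nut",v, np.degrees(np.arctan2(-v[0],v[1])))
p=ray(d,458,62,.08); v=(p-n)[:2]; print("nut->pivot",v@RF, "yaw est",np.degrees(np.arctan2(v[1],v[0])-np.arctan2(-.133,.125)))
e=ray(d,450,240,.077); v=(e-p)[:2]@RF; print("arm",v,np.arctan2(-v[1],-v[0]))
E
```

```text
width 0.011361125625207557
stripe [0.55875474 0.09437259 0.08      ] tip [0.55979244 0.09661564 0.092     ] diff fixture [-0.0006 -0.0024]
stripe [0.55875474 0.09437259 0.08      ] tip [0.56130763 0.09396348 0.098     ] diff fixture [-0.0026 -0.0001]
stripe [0.55875474 0.09437259 0.08      ] tip [0.56000607 0.09430503 0.098     ] diff fixture [-0.0012 -0.0002]
from nut [-0.00034803  0.09716351] 0.20522594174453382
nut->pivot [ 0.12206252 -0.13164936] yaw est -12.087923990416291
arm [-0.13550191 -0.07987595] 0.5326498704460874
```

Stripe is about 1 mm from under the pointer (tolerance 6 mm), with the lock arm still at 0.53 rad. Next I'll go to the outer side of the lock arm and check before descending.

Emit:
step_arm --pt "-2.1 20.1 0 0 0 0 0" --pt "-4 34 0 0 0 0 0" --pt "-4 34 0 0 0 0 0" --pt "-4 34 0 0 0 0 0" --pt "-4 34 0 0 0 0 0" --pt "-4 34 0 0 0 0 0" --pt "0 0 0 0 0 -5.8 0" --pt "0 0 0 0 0 0 0"

```text
t: 12.35
position: [0.5121, -0.2311, 0.2109]
orientation: [-179.9, 0.1, 18.8]
force: [0.9, -0.1, -0.3]
gripper_width: 0.0006
```

```bash
python3 chk.py b1; python3 - <<'E'
from m import *
d=manip.snapshot("wrist")
t=manip.snapshot("top"); print("tin",ray(t,420,258,.085))
E
```

```text
12.35 [ 0.5121 -0.2311  0.2109] [-1.799e+02  1.000e-01  1.880e+01] [ 0.9 -0.1 -0.3] [-31.  22.  97.   0.  61.  40.]
r 0.23194355822623264 th -97.1553351280727
top 17 [266.12 203.71] [0.5582 0.0918 0.08  ] r 0.0952 ang 1.42
scene 6 [281.67 226.5 ] [0.5601 0.09   0.08  ] r 0.0937 ang 0.07
tin [ 0.37477949 -0.42718936  0.085     ]
```

View pics/wrist_b1.png

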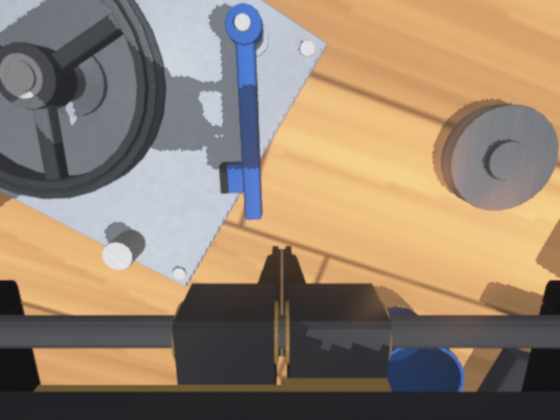

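The arm is just left of the finger line and the stripe is unchanged. Lowering beside it.

Emit:
step_arm --pt "0 0 20 0 0 0 0" --pt "0 0 35 0 0 0 0" --pt "0 0 40 0 0 0 0" --pt "0 0 35 0 0 0 0" --pt "0 0 20 0 0 0 0" --pt "0 0 13 0 0 0 0" --pt "0 0 0 0 0 0 0"

```text
t: 13.3
position: [0.5122, -0.2299, 0.0484]
orientation: [-179.9, 0.1, 18.8]
force: [-0.4, 0.1, -0.2]
gripper_width: 0.0002
```

```bash
python3 chk.py b2
```

```text
13.3 [ 0.5122 -0.2299  0.0484] [-1.799e+02  1.000e-01  1.880e+01] [-0.4  0.1 -0.2] [-31.  34. 106.   0.  40.  40.]
r 0.2306710854987395 th -97.1664507466769
top 17 [266.12 203.71] [0.5582 0.0918 0.08  ] r 0.0952 ang 1.42
scene 6 [281.67 226.5 ] [0.5601 0.09   0.08  ] r 0.0937 ang 0.07
```

View pics/wrist_b2.png

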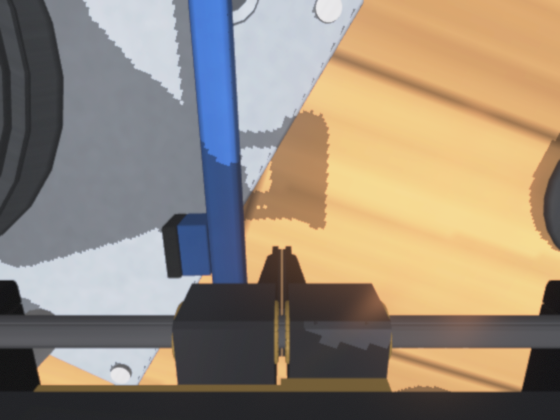

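Emit:
step_arm --pt "0 -4 0 0 0 0 0" --pt "0 -5 0 0 0 0 0" --pt "-0.86 -7.36 0 0 0 3 0" --pt "-0.86 -7.36 0 0 0 3 0" --pt "-0.86 -7.36 0 0 0 3 0" --pt "-0.86 -7.36 0 0 0 3 0" --pt "0 0 0 0 0 0 0"

```text
t: 14.15
position: [0.4989, -0.1936, 0.0501]
orientation: [180.0, -0.0, 6.8]
force: [0.1, -0.3, 0.1]
gripper_width: 0.0
```

```bash
python3 chk.py b3
```

```text
14.15 [ 0.4989 -0.1936  0.0501] [180.   -0.    6.8] [ 0.1 -0.3  0.1] [-28.  33. 110.   0.  37.  55.]
r 0.1971003538454265 th -102.31873482203478
top 17 [266.12 203.71] [0.5582 0.0918 0.08  ] r 0.0952 ang 1.42
scene 6 [281.67 226.5 ] [0.5601 0.09   0.08  ] r 0.0937 ang 0.07
```

View pics/wrist_b3.png

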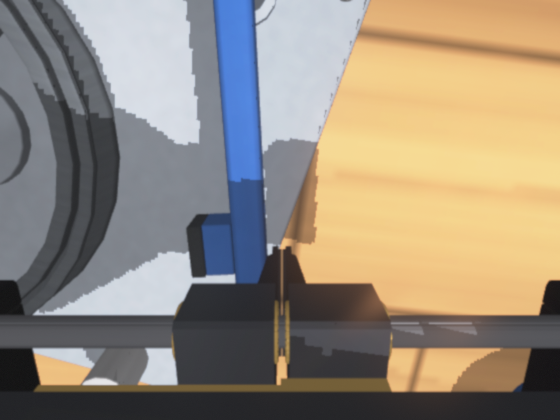

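The finger touches the arm and the arm is turning. Continuing.

Emit:
step_arm --pt "-0.86 -7.36 0 0 0 3 0" --pt "-0.86 -7.36 0 0 0 3 0" --pt "-0.86 -7.36 0 0 0 3 0" --pt "-0.86 -7.36 0 0 0 3 0" --pt "-0.57 -4.9 0 0 0 2 0" --pt "0 0 0 0 0 0 0"

```text
t: 14.9
position: [0.4944, -0.1601, 0.0496]
orientation: [-180.0, -0.0, -7.1]
force: [-0.0, -0.8, -0.9]
gripper_width: 0.0004
```

```bash
python3 chk.py b4
```

```text
14.9 [ 0.4944 -0.1601  0.0496] [-180.    -0.    -7.1] [-0.  -0.8 -0.9] [-25.  32. 112.   0.  36.  72.]
r 0.16574702884742637 th -106.32700467191567
scene 6 [281.67 226.5 ] [0.5601 0.09   0.08  ] r 0.0937 ang 0.07
```

View pics/wrist_b4.png

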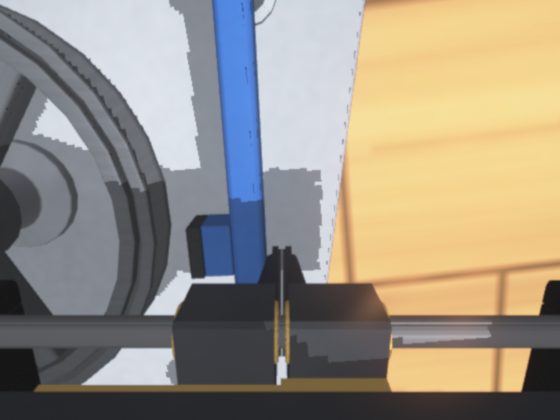

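The shoe is about 12 mm from the rim (gap about pixels 168 to 190), roughly 5.5°. Approaching slowly.

Emit:
step_arm --pt "-0.4 -3.7 0 0 0 1.5 0" --pt "-0.4 -3.7 0 0 0 1.5 0" --pt "-0.3 -2.45 0 0 0 1 0" --pt "-0.1 -1.2 0 0 0 0.5 0" --pt "0 0 0 0 0 0 0"

```text
t: 15.55
position: [0.4948, -0.1491, 0.0495]
orientation: [-180.0, 0.0, -11.6]
force: [0.3, 0.5, -0.1]
gripper_width: 0.0002
```

Emit:
step_arm --pt "-0.1 -1.2 0 0 0 0.5 0" --pt "0 0 0 0 0 0 0"

```text
t: 15.75
position: [0.4949, -0.1479, 0.0495]
orientation: [-180.0, 0.0, -12.2]
force: [-1.0, -0.9, -0.1]
gripper_width: 0.0006
```

Emit:
step_arm --pt "-0.1 -1.2 0 0 0 0.5 0" --pt "0 0 0 0 0 0 0"

```text
t: 15.95
position: [0.4951, -0.1466, 0.0495]
orientation: [-180.0, 0.0, -12.7]
force: [-0.9, -0.3, 0.3]
gripper_width: 0.0009
```

```bash
python3 chk.py b5
```

```text
15.95 [ 0.4951 -0.1466  0.0495] [-180.     0.   -12.7] [-0.9 -0.3  0.3] [-24.  32. 113.   0.  36.  79.]
r 0.15268705744110106 th -107.49084004060124
scene 6 [281.67 226.5 ] [0.5601 0.09   0.08  ] r 0.0937 ang 0.07
```

View pics/wrist_b5.png

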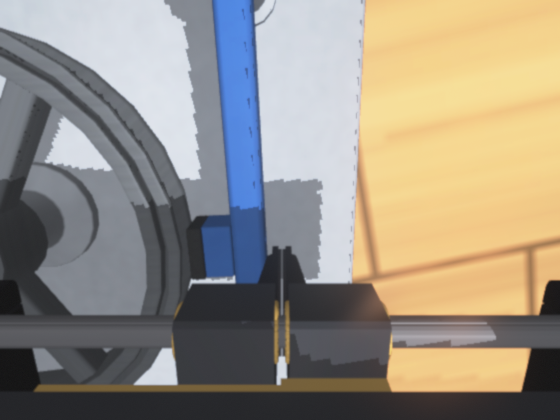

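The shoe nearly touches the rim. Small steps now until the force shows the stop.

Emit:
step_arm --pt "0 -1.2 0 0 0 0 0" --pt "0 0 0 0 0 0 0"

```text
t: 16.3
position: [0.4954, -0.1455, 0.0495]
orientation: [-180.0, -0.0, -12.7]
force: [-0.8, -1.2, 0.5]
gripper_width: 0.0007
```

Emit:
step_arm --pt "0 -1.2 0 0 0 0 0" --pt "0 0 0 0 0 0 0"

```text
t: 16.5
position: [0.4957, -0.1443, 0.0495]
orientation: [-180.0, -0.0, -12.7]
force: [-1.2, -0.9, 0.4]
gripper_width: 0.0008
```

Emit:
step_arm --pt "0 -1.2 0 0 0 0 0" --pt "0 0 0 0 0 0 0"

```text
t: 16.7
position: [0.4959, -0.1431, 0.0495]
orientation: [-180.0, 0.0, -12.7]
force: [-0.7, -0.8, -0.1]
gripper_width: 0.0006
```

Emit:
step_arm --pt "0 -1.2 0 0 0 0 0" --pt "0 0 0 0 0 0 0"

```text
t: 16.9
position: [0.4963, -0.1424, 0.0497]
orientation: [180.0, -0.0, -12.6]
force: [-2.5, -4.9, 2.6]
gripper_width: 0.0006
```

Emit:
step_arm --pt "0 -1 0 0 0 0 0" --pt "0 0 0 0 0 0 0"

```text
t: 17.1
position: [0.4964, -0.1421, 0.0498]
orientation: [179.9, -0.0, -12.6]
force: [-5.6, -10.4, 3.7]
gripper_width: 0.0002
```

```bash
python3 chk.py b6
```

```text
17.1 [ 0.4964 -0.1421  0.0498] [179.9  -0.  -12.6] [ -5.6 -10.4   3.7] [-23.  31. 113.  -0.  36.  79.]
r 0.14799456490254295 th -107.5487368785486
scene 6 [281.67 226.5 ] [0.5601 0.09   0.08  ] r 0.0937 ang 0.07
```

View pics/wrist_b6.png

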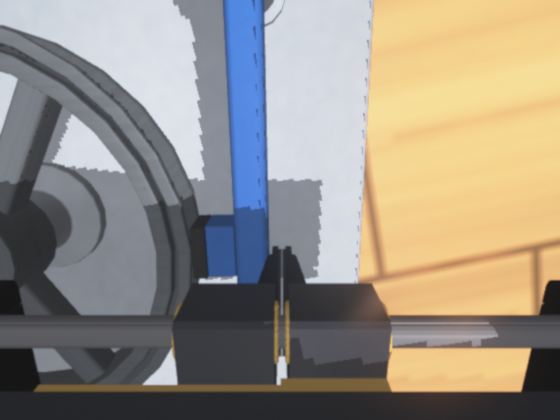

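Force rose to about 11 N with the shoe against the rim, so this is the hard stop. Backing off, lifting and looking.

Emit:
step_arm --pt "0 3 0 0 0 0 0" --pt "0 8 0 0 0 0 0" --pt "0 8 0 0 0 0 0" --pt "0 0 -25 0 0 0 0" --pt "0 0 -40 0 0 0 0" --pt "0 0 -45 0 0 0 0" --pt "0 0 -45 0 0 0 0" --pt "0 0 -20 0 0 0 0"

```text
t: 18.05
position: [0.493, -0.1604, 0.2284]
orientation: [180.0, -0.3, -12.7]
force: [0.9, -0.1, -0.8]
gripper_width: 0.0006
```

Emit:
step_arm --pt "-15 -20 0 0 0 0 0" --pt "-15 -35 0 0 0 0 0" --pt "-15 -35 0 0 0 0 0" --pt "-10 -30 0 0 0 0 0" --pt "0 0 0 0 0 0 0"

```text
t: 18.55
position: [0.4642, -0.0282, 0.2247]
orientation: [-180.0, -0.0, -12.5]
force: [-0.2, -0.5, -0.3]
gripper_width: 0.0004
```

```bash
python3 chk.py b7; python3 -c "
import cv2
i=cv2.imread('pics/top_b7.png')[150:280,225:375];cv2.imwrite('pics/t7.png',cv2.resize(i,None,fx=5,fy=4.6,interpolation=2))"
```

```text
18.55 [ 0.4642 -0.0282  0.2247] [-180.    -0.   -12.5] [-0.2 -0.5 -0.3] [-12.  13. 109.   0.  58.  91.]
r 0.08147825624092345 th -160.48258311765056
wrist 252 [124.64 119.49] [0.5588 0.0939 0.08  ] r 0.0973 ang 1.25
top 17 [266.12 203.71] [0.5582 0.0918 0.08  ] r 0.0952 ang 1.42
scene 6 [281.67 226.5 ] [0.5601 0.09   0.08  ] r 0.0937 ang 0.07
```

View pics/wrist_b7.png

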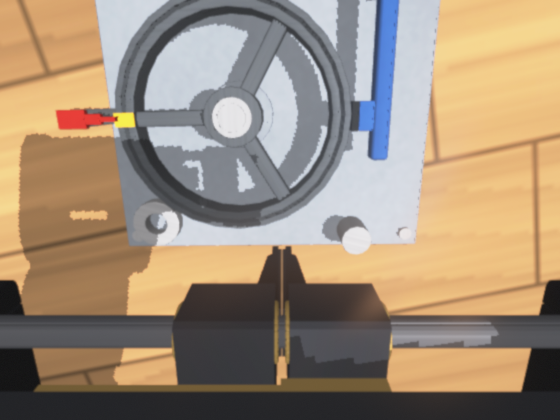

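View pics/t7.png

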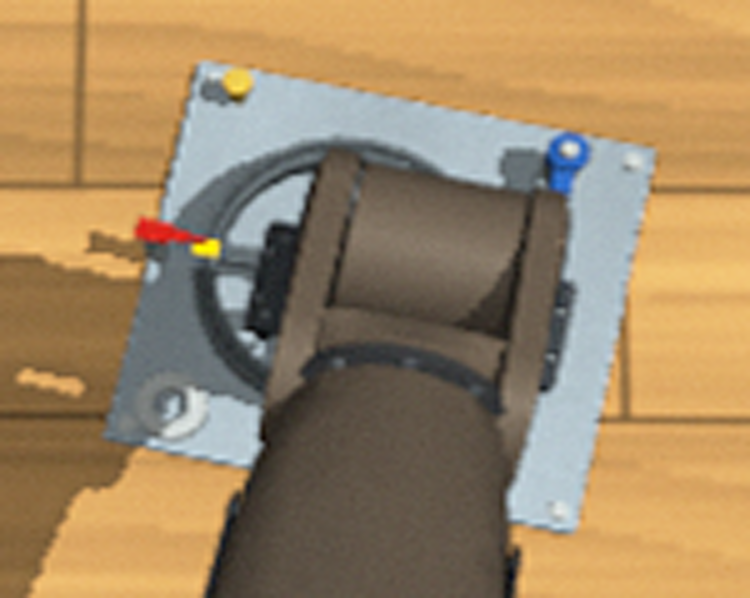

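The shoe is on the rim and the pointer is on the stripe. I'll check the numbers for arm angle and offset.

```bash
python3 - <<'E'
from m import *
d=manip.snapshot("wrist")
f=d["frame"]; cv2.imwrite("pics/wz7.png",cv2.resize(f[90:150,50:150],None,fx=8,fy=8,interpolation=2))
h=cv2.cvtColor(f,cv2.COLOR_BGR2HSV); m=cv2.inRange(h,(105,120,40),(125,255,255)); m[:,:365]=0; m[:, 410:]=0; m[160:]=0
pts=[]
for v in list(range(5,95,5))+list(range(135,155,4)):
    xs=np.nonzero(m[v])[0]; pts.append(ray(d,xs.max()+.5,v,.077)[:2])   # outer edge
P=np.array(pts)@RF; k=np.polyfit(P[:,0],P[:,1],1); print("arm slope rad",np.arctan(k[0]),"outer edge y",np.polyval(k,fx([.5412,-.0018])[0]) , P[0]-C@RF,P[-1]-C@RF)
E
```

```text
arm slope rad -0.008155063425677317 outer edge y -0.025677153824653423 [ 0.08719104 -0.13905404] [-0.03230101 -0.13770147]
```

View pics/wz7.png

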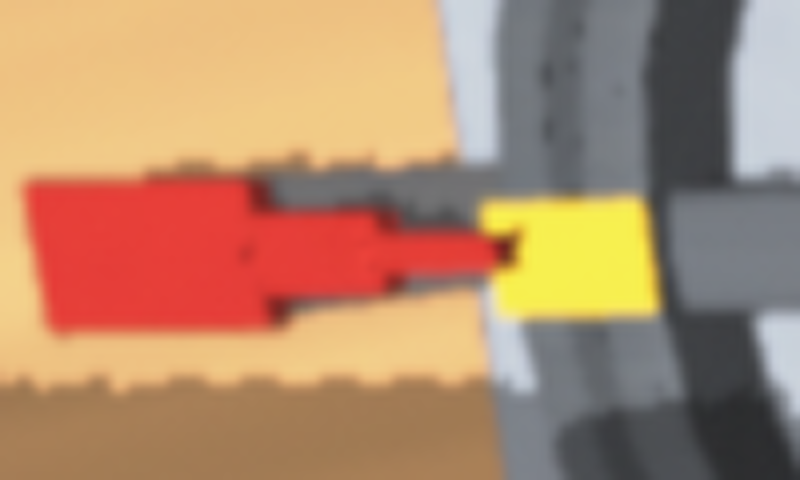

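Arm angle is about −0.01 rad (home) and the pointer tip lies on the stripe within about 1–2 mm. Handing in.

```bash
python3 -c "
from bench import manip
print(manip.sign_off(), manip.get_state()['t'])"
```

```text
the job is handed in; nothing more can be done
the job is handed in; nothing more can be done
```

The job is done and handed in, at about 19 s on the robot's clock. I pushed one spoke clockwise by about 134° until the stripe was under the pointer, then pushed the lock arm in until it stopped.

**Last checks**
- **Stripe:** it is about 1–2 mm from the pointer tip (limit 6 mm). The three cameras put it 0.1°, 1.3° and 1.4° off, which is up to 2.4 mm. The reading did not change while the arm was pushed home.
- **Lock arm:** its angle measured −0.008 rad, which is home within the measuring error. The shoe rests on the rim, and the force rose to about 12 N at the stop.
- **Gripper:** it is raised clear and touches nothing.
- **Loose things:** the bearing, bolt and socket look unmoved in the last pictures. I did not re-measure the canister, tin, wrench, idler or wood block, but the gripper passed above them.
- **Pulley height:** I did not measure it separately. It never saw more than a light sideways push.

**Disagreement:** the text says the fingertips are 17 mm ahead of the TCP, but two cameras showed them about 17 mm behind it. Because of this, the first pass went over the spoke without touching it. I lowered the gripper 30 mm, and the second pass worked.

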